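Zero the light base and set it to the third brightness step

TASK

On the white light base under the specimen dish, set the lamp's click lever to the third step without gripping it: first push it back to the stop at the low end of its slot (where the marks are shortest), then push it the other way, gently, counting clicks, and leave it resting in the third one. Never run it past the third click, as stronger light harms the specimens, and leave the dish, pot, jar and brush where they are.

Things in the scene. Friction and masses are not known exactly. Their poses are not given: they have to be found in the camera images.
- light_base: Heavy fixed white steel case, 240 (x) x 280 (y) x 75 mm high. Origin: centre of its underside; its y is the lever's direction of rising brightness. On its flat top: round opal window, 100 mm across, centre x = +50 mm; slot along y at x = -75 mm. On the slot's -x side six white marks 14 mm apart, growing from 4 mm long at the low stop (y = -35) to 19 mm at the high stop (y = +35).
- slot_mid (a point): The middle of the lever's slot, on the top face of the light base (75 mm above the bench); axes as the light base.
- lever (a joint): Lever travel in m along the light base's +y: 0 at the low stop, 0.070 at the high stop. Detents at 0 and every 14 mm: clicks 1 to 5 at 0.014, 0.028, 0.042, 0.056, 0.070. Leaving a rest takes 4 to 5 N; the push falls off over 7 mm, then the lever snaps ahead by itself into the next rest. Starts at or between clicks 1 and 2. It only slides: no tilt, no lift.
- lever_top (a point): Centre of the lever's top, 32 mm above the case's top. The lever is an upright black tab, 24 mm across the slot (x), 14 mm thick along it (y); push its broad faces 3 to 29 mm above the case's top. Axes as the light base.
- lever_low_face: The lever's broad face towards the low end, a plate 24 x 4 x 26 mm fixed to the lever; origin at its centre, 16 mm above the light base's top and 5 mm from the lever's middle on the -y side. Push here to raise the brightness.
- lever_high_face: The same plate on the lever's other side (+y, towards the high end). Push here to bring the lever back to the low stop.
- dish_mid (a point): Centre (half-way up) of the loose closed specimen dish, clear plastic, 90 mm in diameter, 15 mm high, on the window of the light base. To be left alone.
- pot_mid (a point): Centre (half-way up) of the loose white capped pot, 32 mm in diameter, 40 mm high, standing on the light base beyond the high end of the slot. To be left alone.
- jar_mid (a point): Centre (half-way up) of the loose glass jar, 68 mm in diameter, 85 mm high, standing on the bench beside the light base. To be left alone.
- brush_grip (a point): Handle of the loose brush, 160 mm long, lying on the bench beside the light base. To be left alone.

How it is judged:
By the outcome, as a careful person would: the job done as asked, in the order asked, and still so for the second after the job is handed in, with the robot touching nothing.
It also fails if it takes over 53 s, if anything falls off the work surface, if the arm or the gripper's body presses on something with over 40 N, if the wrist force passes 120 N, or if a joint passes its speed limit or range.

ROBOT

A 6-joint arm with a two-finger parallel gripper is mounted at the origin on the work surface. World frame = base frame: x ahead of the robot, y to its left, z up, the work surface at z = 0. Lengths are in mm, angles in degrees, forces in N, time in s.
With the tool pointing down it reaches from about 350 to 850 mm from the base axis. Payload 8.1 kg.
Tool frame: the origin (TCP) lies between the finger pads; the fingertips stand 17 mm ahead of it and the grasp point (between the pads) lies 2 mm behind it; z points along the fingers, y is the line along which they close (so a half turn about z gives the same grasp; the last joint's range is limited). The gripper opens to 85 mm and grips with 20 to 120 N. Pads are 22 mm wide; open, the fingers measure 114 mm over their backs; the gripper's body (76 mm by 85 mm) begins 54 mm behind the grasp point. The pads swing forward as they close: fully open they stand 13 mm farther back than shut.
Start: joints at [-78.747, 7.471, 85.268, -0, 87.261, -4.893], TCP at [166.871, -576.333, 248.292] pointing down, gripper open.
Joint ranges: [-169.43, 169.43], [-51.17, 129.36], [1.28, 143.12], [-76.62, 256.62], [0, 156.53], [-152.29, 152.29]. Speed limits (degrees/s): [136.94, 136.94, 159.86, 180, 180, 180].

INTERFACE

Orientations are given as [roll, pitch, yaw] about the fixed x, y, z axes, in that order (R = Rz(yaw) Ry(pitch) Rx(roll)).
In Python, from bench import sense, snapshot, hand_in, trace, place_of gives the robot as it stands.
- The arm moves only by the shell command python3 -m handwheel 'ROWS' [FORCE]. ROWS is JSON, a list of rows, each a list of 7 numbers: the opening, from -1 (shut) to 1 (fully open), then the shift along the tool's x, y, z in cm, then the turn, a rotation vector about the tool's x, y, z in rad. A call has 1 to 12 rows; each row shifts and turns the commanded pose from where the row before left it, along the tool's axes as they then stand; what a row does not reach is not made up. A row lasts 1/12 s, in which the tool goes at most 41.7 mm and 7.16 degrees, less where a joint would pass 70% of its speed; a pose out of reach is approached as far as the arm can. A call with a gripper value outside its range is refused whole. The fingers move at their own pace and stop on an object; FORCE is the grip in N (left out, the last holds). Time passes only in rows, so rows that do not move let the fingers close. It gives the time, the measured TCP pose, the force, the opening and the grip force at its end, in the units of the state.
- sense(): the state, without advancing time (a new reading comes with each control period).
- snapshot(name): name is "scene" or "side" or "wrist"; returns a dict with "image" (480x640x3 uint8, red, green, blue), "intrinsics" (3x3 intrinsics, pixels), "R" (3x3) and "t" (3): a world point X has camera coordinates R X + t. Camera axes: x right, y down, z forward; pixel columns grow to the right and rows downward; lengths in mm; the calibration is good to about 2 mm. A picture is of the moment at which its call begins. There is no depth.
- hand_in(): hands the job in; it is judged then, once.
Trained networks look in a picture, given as the dict that the camera call returned (one of the last four; its "shot" number tells which), for a name from the list of things; names that differ only in an ending like _2 or _b are one class to them, and where a whole thing is asked for, a point or a joint stands for the part that bears it (a point fixed in the world has none). Each returns a list of dicts, best first, with "conf" (0 to 1); they miss things now and then, are a little off and sometimes report something else, mostly with a low value. They report only what shows in the picture. A call takes as long as a camera call.
- trace(picture, query): "pixels" (480x640 bool, what is visible of it).
- place_of(picture, query): "location" ([x, y, z] in mm, in world coordinates, good to about 4 mm: a listed point, or the origin of a listed thing).
The state is a dict: "time": time; "joint_pos": joint angles; "qd": joint speeds; "joint_efforts": joint torques, N m; "tool_pos": TCP position; "tcp_rot": TCP orientation; "ft_force": force on the tool from outside, world axes, zero at the start; "wrist_torque": the same for the moment, N m; "finger_gap": finger opening in mm; "grip_force": force on a finger pad.
Only numpy, scipy, OpenCV 4.12 (cv2) and the standard library are available. Lean on these libraries where they do the work, as an engineer would, in place of code of your own. Each camera call takes 0.05 s, during which the arm holds its last target. There are 200 camera calls.

## Working session

There is one attempt and no reset: what is moved stays moved. The work goes in short steps, Python scripts to look and compute and a shell command to move; the robot and the scene stay as the last step left them, time stands still between calls to the robot, and variables do not carry over. Pictures are saved under pics/ and viewed, at most 10 in all, crops included, and the job is handed in when it is done.

```bash
mkdir -p pics
python3 - <<'E'
from bench import *
import cv2,numpy as np
s=sense();print(s['time'],s['tool_pos'],s['tcp_rot'],s['finger_gap'])
P=[]
for n in("scene","side"):
    p=snapshot(n);P.append(p['image'])
    for q in("light_base","slot_mid","lever_top","lever_low_face","lever_high_face","dish_mid","pot_mid","jar_mid","brush_grip"):
        r=place_of(p,q)
        print(n,q,[(np.round(a['location'],0).tolist(),round(a['conf'],2)) for a in r[:2]])
    cv2.imwrite(f"pics/{n}1.png",p['image'][...,::-1])
E
```

```text
0.0 [ 166.7586939  -575.82011258  247.26118071] [-1.79895296e+02 -8.05338474e-03  1.61457032e+01] 85.33185851573091
scene light_base [([642.0, 6.0, 1.0], 0.82)]
scene slot_mid [([571.0, -16.0, 76.0], 0.85)]
scene lever_top [([580.0, -38.0, 110.0], 0.63)]
scene lever_low_face [([642.0, 9.0, 4.0], 0.73), ([586.0, -42.0, 85.0], 0.48)]
scene lever_high_face [([577.0, -35.0, 95.0], 0.43)]
scene dish_mid [([681.0, 23.0, 83.0], 0.76)]
scene pot_mid [([522.0, 86.0, 98.0], 0.63), ([685.0, 24.0, 80.0], 0.2)]
scene jar_mid [([512.0, 211.0, 39.0], 0.91)]
scene brush_grip [([692.0, -216.0, 10.0], 0.57)]
side light_base [([643.0, 10.0, 1.0], 0.89)]
side slot_mid [([571.0, -18.0, 73.0], 0.59)]
side lever_top [([576.0, -42.0, 106.0], 0.63)]
side lever_low_face []
side lever_high_face [([577.0, -34.0, 88.0], 0.41)]
side dish_mid [([687.0, 23.0, 79.0], 0.93)]
side pot_mid [([523.0, 93.0, 95.0], 0.81), ([687.0, -210.0, 8.0], 0.24)]
side jar_mid [([512.0, 208.0, 42.0], 0.58)]
side brush_grip [([683.0, -210.0, 6.0], 0.6)]
```

View pics/scene1.png

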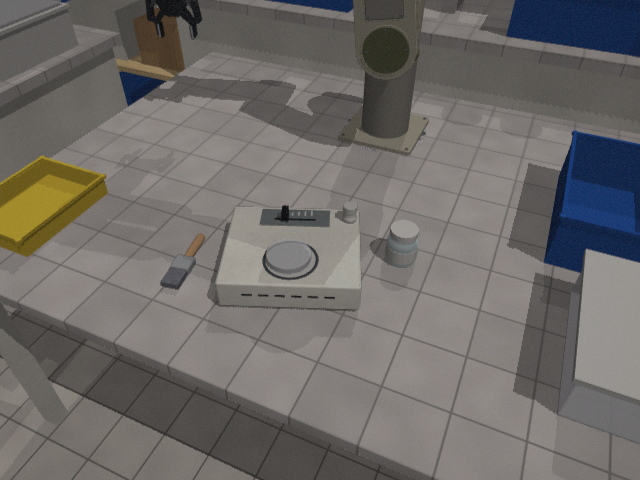

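View pics/side1.png

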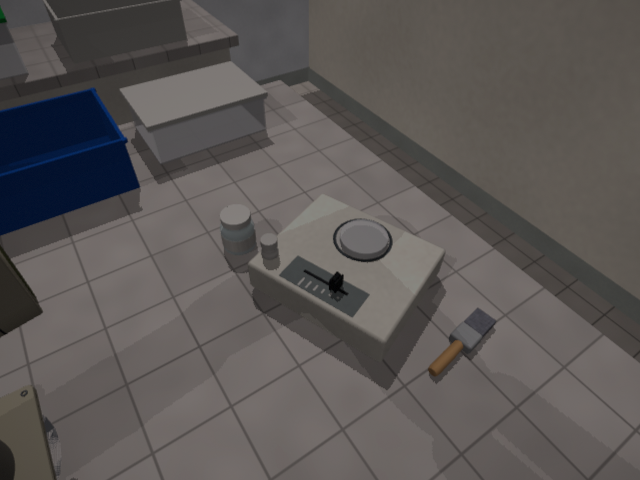

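The scene image shows the lever at about (285,212), the pot at (350,212) and the dish at (290,257). In the side image the lever is at (337,282). The base's yaw is about 18°, close to the tool's yaw, so I'll move above the lever with the fingers half open.

```bash
python3 -m handwheel '[[0,3.0,-2.2,0,0,0,0],[0,3.0,-2.2,0,0,0,0],[0,3.0,-2.2,0,0,0,0],[0,3.0,-2.2,0,0,0,0],[0,3.0,-2.2,0,0,0,0],[0,3.0,-2.2,0,0,0,0],[0,3.0,-2.2,0,0,0,0],[0,3.0,-2.2,0,0,0,0],[0,3.0,-2.2,0,0,0,0]]' 20; python3 -m handwheel '[[0,3.0,-2.2,0,0,0,0],[0,3.0,-2.2,0,0,0,0],[0,3.0,-2.2,0,0,0,0],[0,3.0,-2.2,0,0,0,0],[0,3.0,-2.2,0,0,0,0],[0,3.0,-2.2,0,0,0,0],[0,3.0,-2.2,0,0,0,0],[0,2.0,-1.5,0,0,0,0],[0,0,0,0,0,0,0],[0,0,0,0,0,0,0]]'
cat > h.py <<'E'
from bench import *
import cv2,numpy as np
def look(f,cams=("wrist","scene","side"),qs=("slot_mid","lever_top","pot_mid","dish_mid","light_base")):
    s=sense();print(round(s['time'],2),np.round(s['tool_pos'],1),np.round(s['tcp_rot'],2),s['finger_gap'])
    for n in cams:
        p=snapshot(n)
        for q in qs:
            r=place_of(p,q)
            if r: print(n,q,np.round(r[0]['location'],1).tolist(),round(r[0]['conf'],2))
        if n=="wrist": cv2.imwrite(f"pics/{f}.png",p['image'][...,::-1]); np.savez(f+".npz",**{k:p[k] for k in("image","intrinsics","R","t")})
E
python3 -c "
from h import *
look('w1')"
```

```text
time: 1.75
tool_pos: [371.9, -309.5, 248.6]
tcp_rot: [180.0, -0.0, 16.1]
ft_force: [-0.1, -0.5, 0.1]
finger_gap: 42.6
grip_force: 0.0
time: 2.58
tool_pos: [545.5, -83.5, 248.1]
tcp_rot: [-180.0, 0.0, 16.3]
ft_force: [-0.0, 0.7, -0.6]
finger_gap: 42.8
grip_force: 0.0
2.58 [545.5 -83.5 248.1] [-1.7999e+02  3.0000e-02  1.6310e+01] 42.78662915872345
wrist slot_mid [574.0, -18.3, 77.8] 0.82
wrist lever_top [580.1, -36.2, 107.0] 0.68
wrist pot_mid [521.4, 88.2, 97.3] 0.65
wrist light_base [641.6, 11.1, -0.7] 0.62
scene slot_mid [572.0, -18.6, 73.3] 0.87
scene lever_top [580.1, -37.5, 106.1] 0.5
scene pot_mid [521.7, 85.4, 97.4] 0.63
scene dish_mid [684.4, 22.2, 76.6] 0.56
scene light_base [640.6, 7.1, 2.4] 0.77
side slot_mid [573.0, -17.8, 71.2] 0.76
side lever_top [572.0, -38.6, 106.9] 0.59
side pot_mid [520.3, 92.0, 96.0] 0.89
side light_base [641.0, 11.4, 1.5] 0.73
```

View pics/w1.png

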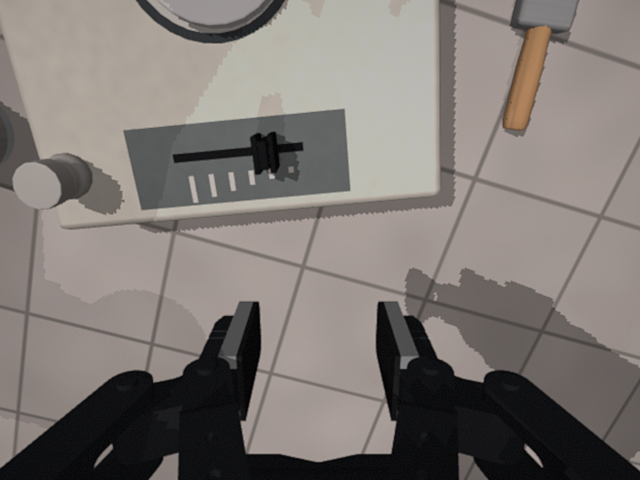

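The wrist view shows the grey panel with corners (124,130), (345,109), (351,190) and (142,209). The slot runs from (173,158) to (303,147), the lever is near (264,152), and the short marks are on the right. The pot is at (50,183), to the left.

```bash
cat >> h.py <<'E'
def back(d,uv,z):
    K,R,t=d['intrinsics'],d['R'],d['t']; c=-R.T@t
    r=R.T@np.linalg.solve(K,[uv[0],uv[1],1.]); return (c+r*(z-c[2])/r[2])[:2]
E
python3 -c "
from h import *
d=np.load('w1.npz')
pts=dict(p1=(124,130),p2=(345,109),p3=(351,190),p4=(142,209),s1=(173,158),s2=(303,147),m6=(194,188),m5=(213,184),m4=(232,181),m3=(251,178),m1=(291,170),e1=(68,228),e2=(432,194))
W={k:back(d,v,75) for k,v in pts.items()}
for k,v in W.items(): print(k,v.round(1))
for a,b in(('p2','p1'),('p3','p4'),('s2','s1'),('e2','e1'),('m1','m6')):
  v=W[b]-W[a];print(a,b,np.linalg.norm(v).round(1),'yaw',np.degrees(np.arctan2(-v[0],v[1])).round(1))
print('lever',back(d,(264,133),107),back(d,(264,174),90),back(d,(264,153),107))
"
```

```text
p1 [563.6  58.1]
p2 [618.7 -81.7]
p3 [ 567.4 -102.3]
p4 [512.   37.6]
s1 [554.2  22.8]
s2 [586.7 -61.5]
m6 [537.5   4.7]
m5 [544.1  -7.6]
m4 [550.  -19.9]
m3 [555.8 -32.3]
m1 [569.1 -57.8]
e1 [482.6  87.1]
e2 [ 580.8 -158.4]
p2 p1 150.3 yaw 21.5
p3 p4 150.5 yaw 21.6
s2 s1 90.4 yaw 21.1
e2 e1 264.4 yaw 21.8
m1 m6 70.0 yaw 26.8
lever [591.88942223 -36.57773836] [564.15092491 -41.43907273] [580.22095574 -39.50202977]
```

```bash
python3 -m handwheel '[[0,0,0,0,0,0,-0.09],[0,2.35,-1.5,0,0,0,0],[0,2.35,-1.45,0,0,0,0],[0,0,0,2,0,0,0],[0,0,0,2,0,0,0],[0,0,0,2,0,0,0],[0,0,0,1,0,0,0],[0,0,0,0,0,0,0],[0,0,0,0,0,0,0]]'
python3 -c "
from h import *
look('w2',('wrist',),('lever_top','slot_mid'))"
```

```text
time: 4.23
tool_pos: [577.9, -40.2, 178.1]
tcp_rot: [-180.0, 0.1, 21.3]
ft_force: [0.9, -0.1, 1.0]
finger_gap: 43.0
grip_force: 0.0
4.23 [577.9 -40.2 178.1] [-1.7997e+02  6.0000e-02  2.1300e+01] 42.969089052379154
wrist lever_top [582.9, -35.7, 107.6] 0.94
wrist slot_mid [572.7, -15.7, 79.1] 0.86
```

View pics/w2.png

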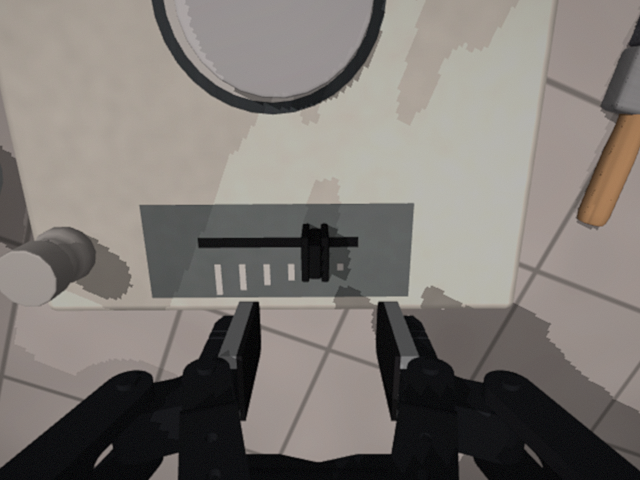

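The tool is now square to the slot. The lever at (316,250) lies midway between the fingers, on the second mark, which is click 1. Descending.

```bash
python3 -m handwheel '[[0,0.3,0,2,0,0,0],[0,0,0,2,0,0,0],[0,0,0,2,0,0,0],[0,0,0,0.5,0,0,0],[0,0,0,0.5,0,0,0],[0,0,0,0,0,0,0],[0,0,0,0,0,0,0]]'
python3 -c "
from h import *
look('w3',('wrist','side'),('lever_top',))"
```

```text
time: 4.97
tool_pos: [581.8, -39.3, 109.7]
tcp_rot: [179.9, -0.1, 21.3]
ft_force: [0.0, 0.0, -0.2]
finger_gap: 42.8
grip_force: 0.0
4.97 [581.8 -39.3 109.7] [ 1.7995e+02 -9.0000e-02  2.1300e+01] 42.76011943120665
wrist lever_top [583.7, -37.4, 105.6] 0.84
side lever_top [577.6, -42.4, 105.7] 0.62
```

View pics/w3.png

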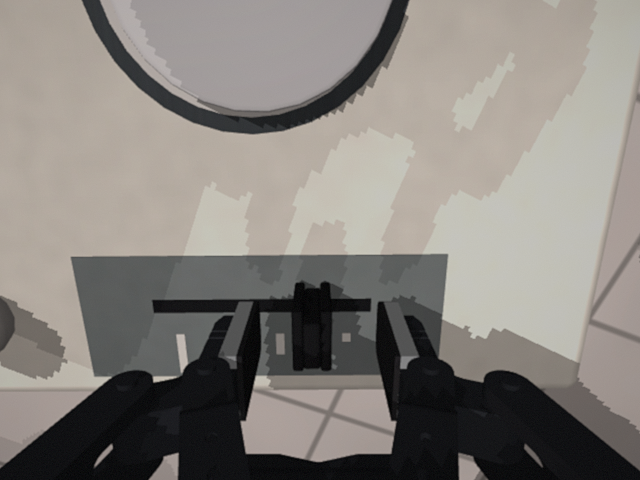

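The fingertips stand on either side of the lever, at columns 260 and 377 with the lever at 312. I'll lower 6 mm more and push towards the low stop (tool +y).

```bash
python3 -m handwheel '[[0,0,0,0.3,0,0,0],[0,0,0,0.3,0,0,0],[0,0,0.4,0,0,0,0],[0,0,0.4,0,0,0,0],[0,0,0.2,0,0,0,0],[0,0,0.2,0,0,0,0],[0,0,0,0,0,0,0]]'; python3 -m handwheel '[[0,0,0.2,0,0,0,0],[0,0,0.2,0,0,0,0],[0,0,0,0,0,0,0]]';python3 -m handwheel '[[0,0,0.2,0,0,0,0],[0,0,0.2,0,0,0,0],[0,0,0.2,0,0,0,0],[0,0,0,0,0,0,0]]'
```

```text
time: 5.75
tool_pos: [585.5, -50.7, 102.3]
tcp_rot: [-180.0, -0.0, 21.3]
ft_force: [-0.4, -0.2, 0.6]
finger_gap: 42.7
grip_force: 0.0
time: 6.0
tool_pos: [586.7, -53.8, 102.3]
tcp_rot: [-180.0, 0.0, 21.3]
ft_force: [-1.4, 2.8, 0.8]
finger_gap: 42.8
grip_force: 1.0
time: 6.33
tool_pos: [589.2, -60.4, 102.4]
tcp_rot: [180.0, -0.0, 21.3]
ft_force: [0.0, -0.4, 0.1]
finger_gap: 42.6
grip_force: 0.0
```

```bash
for i in 1 2; do python3 -m handwheel '[[0,0,0.2,0,0,0,0],[0,0,0,0,0,0,0]]'|grep -E "tool_pos|ft_f|gap|grip"; done; python3 -m handwheel '[[0,0,0.15,0,0,0,0],[0,0,0,0,0,0,0]]'
```

```text
tool_pos: [589.9, -62.0, 102.3]
ft_force: [0.2, 0.2, 0.3]
finger_gap: 42.9
grip_force: 0.0
tool_pos: [590.5, -63.7, 102.3]
ft_force: [-0.1, -0.5, 0.1]
finger_gap: 42.7
grip_force: 0.0
time: 6.83
tool_pos: [590.6, -64.0, 102.2]
tcp_rot: [-179.9, 0.0, 21.3]
ft_force: [-2.3, 4.8, 2.6]
finger_gap: 42.7
grip_force: 2.4
```

```bash
python3 -m handwheel '[[0,0,0.1,0,0,0,0],[0,0,0,0,0,0,0],[0,0,0,0,0,0,0]]'
python3 -c "
from h import *
look('w4',('wrist',),('lever_top',))"
```

```text
time: 7.08
tool_pos: [590.7, -64.0, 102.2]
tcp_rot: [-179.8, 0.0, 21.3]
ft_force: [-4.6, 7.1, 2.2]
finger_gap: 42.9
grip_force: 4.1
7.08 [590.7 -64.  102.2] [-1.7983e+02  3.0000e-02  2.1340e+01] 42.93754909741684
wrist lever_top [585.4, -49.4, 104.9] 0.93
```

View pics/w4.png

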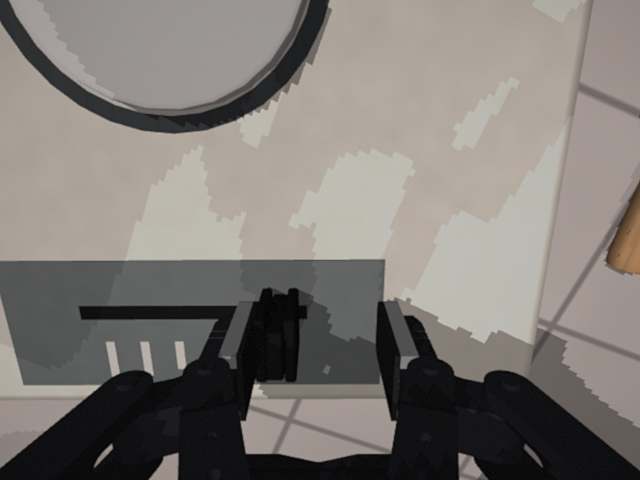

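The lever does not move at 8 N, and it sits near the slot's right end at (280,335), so it is at the low stop. Next I push the other way (tool -y) in small steps, tracking the distance s along the slot.

```bash
cat > s.py <<'E'
from bench import sense
import numpy as np
s=sense();a=np.radians(21.3);u=np.array([-np.sin(a),np.cos(a)])
p=s['tool_pos'];print('t',round(s['time'],2),'d',round(u@p[:2]-u@[590.7,-64.0],1),'F',round(u@s['ft_force'][:2],1),'z',round(p[2],1),'gap',round(s['finger_gap'],1))
E
python3 -m handwheel '[[0,0,-0.4,0,0,0,0],[0,0,-0.5,0,0,0,0],[0,0,-0.5,0,0,0,0],[0,0,-0.5,0,0,0,0],[0,0,-0.4,0,0,0,0],[0,0,-0.2,0,0,0,0],[0,0,0,0,0,0,0],[0,0,0,0,0,0,0]]'>/dev/null; python3 s.py
python3 -m handwheel '[[0,0,-0.1,0,0,0,0],[0,0,-0.1,0,0,0,0],[0,0,0,0,0,0,0]]'>/dev/null; python3 s.py
python3 -m handwheel '[[0,0,-0.1,0,0,0,0],[0,0,-0.1,0,0,0,0],[0,0,0,0,0,0,0]]'>/dev/null; python3 s.py
python3 -m handwheel '[[0,0,-0.1,0,0,0,0],[0,0,-0.1,0,0,0,0],[0,0,0,0,0,0,0]]'>/dev/null; python3 s.py
python3 -m handwheel '[[0,0,-0.1,0,0,0,0],[0,0,-0.1,0,0,0,0],[0,0,0,0,0,0,0]]'>/dev/null; python3 s.py
```

```text
t 7.85 d 23.3 F -0.4 z 102.3 gap 42.6
t 8.1 d 25.2 F 0.3 z 102.3 gap 42.5
t 8.35 d 27.4 F 0.3 z 102.3 gap 42.6
t 8.6 d 29.1 F -1.2 z 102.3 gap 42.7
t 8.85 d 30.8 F -3.2 z 102.3 gap 42.6
```

```bash
for i in 1; do python3 -m handwheel '[[0,0,-0.1,0,0,0,0],[0,0,-0.1,0,0,0,0],[0,0,0,0,0,0,0]]'>/dev/null; python3 s.py; done
python3 -m handwheel '[[0,0,-0.1,0,0,0,0],[0,0,0,0,0,0,0]]'>/dev/null; python3 s.py
python3 -m handwheel '[[0,0,-0.1,0,0,0,0],[0,0,0,0,0,0,0]]'>/dev/null; python3 s.py
python3 -m handwheel '[[0,0,-0.1,0,0,0,0],[0,0,0,0,0,0,0]]'>/dev/null; python3 s.py
python3 -m handwheel '[[0,0,-0.1,0,0,0,0],[0,0,0,0,0,0,0]]'>/dev/null; python3 s.py
python3 -m handwheel '[[0,0,-0.1,0,0,0,0],[0,0,0,0,0,0,0]]'>/dev/null; python3 s.py
python3 -m handwheel '[[0,0,-0.1,0,0,0,0],[0,0,0,0,0,0,0]]'>/dev/null; python3 s.py
python3 -m handwheel '[[0,0,-0.1,0,0,0,0],[0,0,0,0,0,0,0]]'>/dev/null; python3 s.py
```

```text
t 9.1 d 33.6 F -0.8 z 102.3 gap 42.7
t 9.27 d 34.7 F 0.3 z 102.3 gap 42.5
t 9.43 d 35.7 F -0.1 z 102.2 gap 42.6
t 9.6 d 36.6 F 0.4 z 102.2 gap 42.6
t 9.77 d 37.5 F 0.6 z 102.2 gap 42.6
t 9.93 d 38.4 F 0.1 z 102.3 gap 42.8
t 10.1 d 39.4 F -0.4 z 102.3 gap 42.7
t 10.27 d 40.4 F 0.4 z 102.3 gap 42.6
```

```bash
python3 -m handwheel '[[0,0,-0.1,0,0,0,0],[0,0,-0.1,0,0,0,0],[0,0,0,0,0,0,0]]'>/dev/null; python3 s.py
python3 -m handwheel '[[0,0,-0.1,0,0,0,0],[0,0,0,0,0,0,0]]'>/dev/null; python3 s.py
python3 -m handwheel '[[0,0,-0.1,0,0,0,0],[0,0,0,0,0,0,0]]'>/dev/null; python3 s.py
python3 -m handwheel '[[0,0,-0.1,0,0,0,0],[0,0,0,0,0,0,0]]'>/dev/null; python3 s.py
python3 -m handwheel '[[0,0,-0.1,0,0,0,0],[0,0,0,0,0,0,0]]'>/dev/null; python3 s.py
python3 -m handwheel '[[0,0,-0.1,0,0,0,0],[0,0,0,0,0,0,0]]'>/dev/null; python3 s.py
python3 -m handwheel '[[0,0,-0.1,0,0,0,0],[0,0,0,0,0,0,0]]'>/dev/null; python3 s.py
python3 -m handwheel '[[0,0,-0.1,0,0,0,0],[0,0,0,0,0,0,0]]'>/dev/null; python3 s.py
python3 -c "
from h import *
look('w5',('wrist',),('lever_top',))"
```

```text
t 10.52 d 42.4 F 0.3 z 102.3 gap 42.6
t 10.68 d 43.1 F -1.6 z 102.3 gap 42.2
t 10.85 d 43.7 F -5.7 z 102.4 gap 42.2
t 11.02 d 44.9 F -3.0 z 102.3 gap 42.8
t 11.18 d 46.3 F -0.8 z 102.3 gap 42.5
t 11.35 d 47.6 F -0.4 z 102.3 gap 42.5
t 11.52 d 48.7 F -0.8 z 102.3 gap 42.7
t 11.68 d 49.7 F -0.0 z 102.2 gap 42.8
11.68 [572.6 -17.8 102.2] [-1.7997e+02  1.0000e-02  2.1310e+01] 42.817848328524654
wrist lever_top [582.9, -28.5, 107.5] 0.85
```

View pics/w5.png

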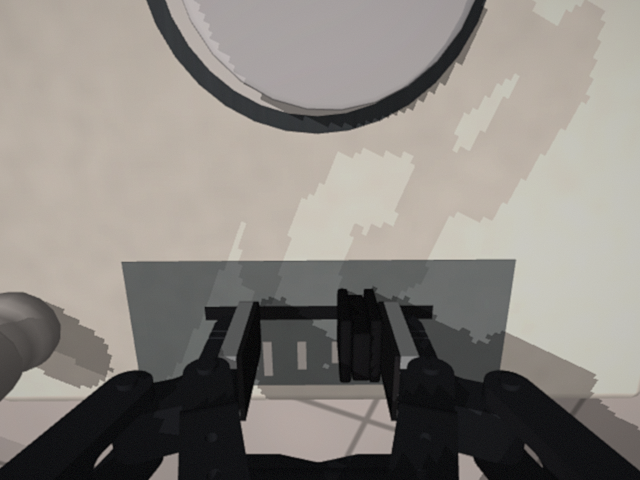

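The lever (338–380) is still next to the right finger, around the snap point between clicks 1 and 2. Continuing slowly.

```bash
python3 -m handwheel '[[0,0,-0.1,0,0,0,0],[0,0,0,0,0,0,0]]'>/dev/null; python3 s.py
python3 -m handwheel '[[0,0,-0.1,0,0,0,0],[0,0,0,0,0,0,0],[0,0,0,0,0,0,0]]'>/dev/null; python3 s.py
python3 -c "
from h import *
look('w6',('wrist',),('lever_top',))"
```

```text
t 11.95 d 50.5 F -0.8 z 102.2 gap 42.5
t 12.2 d 51.3 F 0.7 z 102.3 gap 42.6
12.2 [572.  -16.2 102.3] [-179.99    0.     21.31] 42.6230566906026
wrist lever_top [580.4, -25.5, 105.0] 0.97
```

View pics/w6.png

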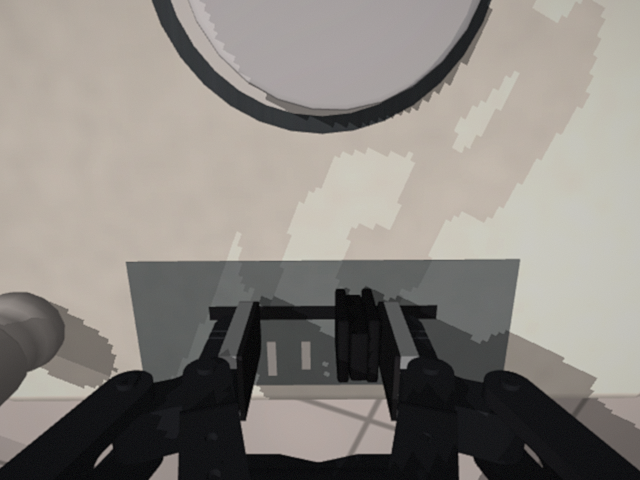

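```bash
python3 -c "
from h import *
a=np.radians(21.3);x=np.array([np.cos(a),np.sin(a)]);u=np.array([-np.sin(a),np.cos(a)])
# low stop lever centre from contact: tcp + (21.4-7) along u
c0=np.array([590.7,-64.0])+u*14.4
out=[]
for f in('w4','w5','w6'):
  d=np.load(f+'.npz')
  for L in((0,) if f=='w4' else (20,22,24,26,28)):
    c=c0+u*L;pp=[]
    for z in(107,78):
      for sx in(12,-12):
       for sy in(7,-7):
        X=np.array([*(c+sx*x+sy*u),z]);q=d['intrinsics']@(d['R']@X+d['t']);pp.append((q[:2]/q[2]).round().astype(int).tolist())
    print(f,L,'cols',min(p[0] for p in pp),max(p[0] for p in pp),pp[:4])
  out.append(cv2.resize(d['image'][270:400,220:420],None,fx=3,fy=1.5))
cv2.imwrite('pics/c.png',np.vstack(out)[...,::-1])
"
```

```text
w4 0 cols 248 298 [[248, 318], [292, 318], [252, 382], [294, 382]]
w5 20 cols 337 386 [[342, 318], [386, 318], [340, 382], [382, 382]]
w5 22 cols 332 379 [[335, 318], [379, 318], [334, 382], [376, 382]]
w5 24 cols 327 373 [[329, 318], [373, 318], [328, 382], [370, 382]]
w5 26 cols 322 367 [[323, 318], [367, 318], [322, 382], [364, 382]]
w5 28 cols 316 360 [[316, 318], [360, 318], [316, 382], [358, 382]]
w6 20 cols 341 391 [[347, 318], [391, 318], [345, 382], [387, 382]]
w6 22 cols 336 385 [[341, 318], [385, 318], [339, 382], [381, 382]]
w6 24 cols 331 378 [[334, 318], [378, 318], [333, 382], [375, 382]]
w6 26 cols 326 372 [[328, 318], [372, 318], [327, 382], [369, 382]]
w6 28 cols 321 366 [[322, 318], [366, 318], [321, 382], [363, 382]]
```

View pics/c.png

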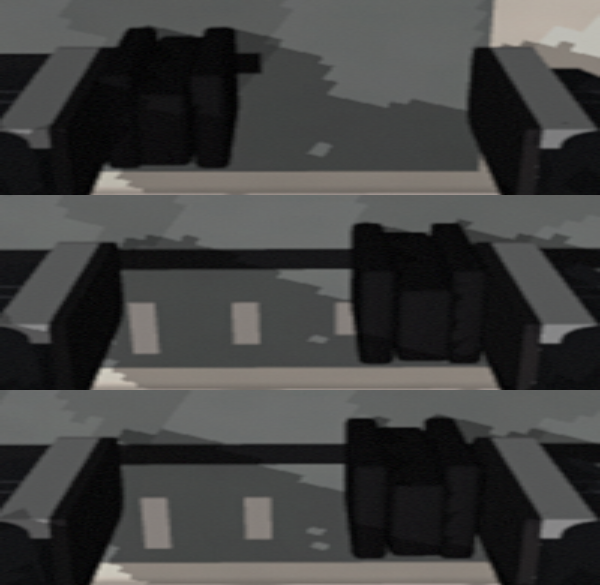

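The crops put the lever at about 21.5 mm and then 23.7 mm, so it has just passed the snap point and is creeping. I'll wait a few rows and re-measure.

```bash
cat >> h.py <<'E'
def L():
    # lever left/right dark edge in row band of the panel between fingers
    p=snapshot('wrist');m=trace(p,'lever_top')
    if not m: print('none');return
    m=m[0]['pixels'];c=[np.flatnonzero(m[r]) for r in range(300,375,5)]
    c=[(k.min(),k.max()) for k in c if len(k)];l,r=np.median(c,0);print('cols',l,r,'place',[np.round(q['location'],1).tolist() for q in place_of(p,'lever_top')[:1]])
E
python3 -c "
from h import *
L()"
python3 -m handwheel '[[0,0,0,0,0,0,0],[0,0,0,0,0,0,0],[0,0,0,0,0,0,0],[0,0,0,0,0,0,0],[0,0,0,0,0,0,0],[0,0,0,0,0,0,0]]'>/dev/null; python3 s.py
python3 -c "
from h import *
L()"
```

```text
cols 323.0 364.0 place [[576.2, -22.3, 106.3]]
t 12.95 d 51.2 F -0.2 z 102.3 gap 43.0
cols 322.0 363.0 place [[576.7, -22.2, 106.5]]
```

The lever has snapped into click 2: its columns are 322–363, as the model predicts for 28 mm. Now the third click, which should make contact near d≈57 and snap near d≈64.

```bash
python3 -m handwheel '[[0,0,-0.2,0,0,0,0],[0,0,-0.2,0,0,0,0],[0,0,0,0,0,0,0]]'>/dev/null; python3 s.py
for i in 1; do python3 -m handwheel '[[0,0,-0.1,0,0,0,0],[0,0,0,0,0,0,0]]'>/dev/null; python3 s.py; done
python3 -m handwheel '[[0,0,-0.1,0,0,0,0],[0,0,0,0,0,0,0]]'>/dev/null; python3 s.py
python3 -m handwheel '[[0,0,-0.1,0,0,0,0],[0,0,0,0,0,0,0]]'>/dev/null; python3 s.py
python3 -m handwheel '[[0,0,-0.1,0,0,0,0],[0,0,0,0,0,0,0]]'>/dev/null; python3 s.py
python3 -m handwheel '[[0,0,-0.1,0,0,0,0],[0,0,0,0,0,0,0]]'>/dev/null; python3 s.py
python3 -m handwheel '[[0,0,-0.1,0,0,0,0],[0,0,0,0,0,0,0]]'>/dev/null; python3 s.py
python3 -m handwheel '[[0,0,-0.1,0,0,0,0],[0,0,0,0,0,0,0],[0,0,0,0,0,0,0],[0,0,0,0,0,0,0]]'>/dev/null; python3 s.py
python3 -c "
from h import *
L()"
```

```text
t 13.35 d 55.7 F -0.5 z 102.2 gap 42.4
t 13.52 d 56.4 F 0.3 z 102.3 gap 42.7
t 13.68 d 57.1 F -1.3 z 102.3 gap 42.6
t 13.85 d 57.6 F -3.8 z 102.4 gap 42.4
t 14.02 d 58.8 F -1.7 z 102.4 gap 42.6
t 14.18 d 60.3 F -2.3 z 102.4 gap 42.9
t 14.35 d 61.6 F -1.0 z 102.3 gap 42.7
t 14.68 d 62.6 F 0.3 z 102.2 gap 42.8
cols 336.0 380.0 place [[574.4, -17.1, 104.6]]
```

```bash
python3 -m handwheel '[[0,0,-0.1,0,0,0,0],[0,0,0,0,0,0,0],[0,0,0,0,0,0,0],[0,0,0,0,0,0,0],[0,0,0,0,0,0,0],[0,0,0,0,0,0,0],[0,0,0,0,0,0,0]]'>/dev/null; python3 s.py
python3 -c "
from h import *
L()"
python3 -m handwheel '[[0,0,-0.1,0,0,0,0],[0,0,0,0,0,0,0],[0,0,0,0,0,0,0],[0,0,0,0,0,0,0],[0,0,0,0,0,0,0],[0,0,0,0,0,0,0],[0,0,0,0,0,0,0]]'>/dev/null; python3 s.py
python3 -c "
from h import *
L()"
```

```text
t 15.42 d 63.2 F 0.0 z 102.3 gap 42.7
cols 336.0 380.0 place [[575.5, -18.9, 109.7]]
t 16.15 d 64.2 F 0.0 z 102.3 gap 42.6
none
```

```bash
python3 -c "
from h import *
L()"
python3 -m handwheel '[[0,0,0,0,0,0,0],[0,0,0,0,0,0,0],[0,0,0,0,0,0,0],[0,0,0,0,0,0,0]]'>/dev/null; python3 s.py
python3 -c "
from h import *
L()"
```

```text
cols 336.0 379.0 place [[575.0, -15.2, 107.4]]
t 16.73 d 64.2 F 1.0 z 102.3 gap 42.5
cols 336.0 380.0 place [[576.5, -16.0, 107.2]]
```

```bash
python3 -m handwheel '[[0,0,-0.1,0,0,0,0],[0,0,0,0,0,0,0],[0,0,0,0,0,0,0],[0,0,0,0,0,0,0],[0,0,0,0,0,0,0],[0,0,0,0,0,0,0],[0,0,0,0,0,0,0],[0,0,0,0,0,0,0],[0,0,0,0,0,0,0]]'>/dev/null; python3 s.py
python3 -c "
from h import *
L()"
```

```text
t 17.63 d 65.2 F -0.6 z 102.3 gap 42.8
cols 322.0 364.0 place [[571.4, -10.0, 107.2]]
```

The third snap is done: the lever is at columns 322–364, so it sits at about 42 mm. I'll centre the fingers and lift straight up.

```bash
python3 -m handwheel '[[0,0,0.3,0,0,0,0],[0,0,0.3,0,0,0,0],[0,0,0,-0.5,0,0,0],[0,0,0,-1,0,0,0],[0,0,0,-2,0,0,0],[0,0,0,-2,0,0,0],[0,0,0,-2,0,0,0],[0,0,0,-2,0,0,0],[0,0,0,-2,0,0,0],[0,0,0,-2,0,0,0],[0,0,0,0,0,0,0],[0,0,0,0,0,0,0]]'
python3 -c "
from h import *
look('w7')"
```

```text
time: 18.78
tool_pos: [570.3, -8.9, 239.9]
tcp_rot: [179.9, -0.2, 21.3]
ft_force: [0.2, 0.7, -0.6]
finger_gap: 42.4
grip_force: 0.0
18.78 [570.3  -8.9 239.9] [179.89  -0.22  21.3 ] 42.427268102106545
wrist slot_mid [572.9, -15.0, 78.2] 0.76
wrist lever_top [572.5, -9.7, 108.1] 0.76
wrist pot_mid [523.9, 88.2, 96.3] 0.77
wrist dish_mid [686.2, 24.0, 78.9] 0.72
wrist light_base [642.1, 11.3, 2.1] 0.97
scene slot_mid [565.5, -16.3, 76.0] 0.94
scene lever_top [569.4, -10.4, 108.7] 0.61
scene pot_mid [519.7, 85.4, 96.1] 0.56
scene dish_mid [685.3, 23.2, 80.1] 0.91
scene light_base [643.8, 7.0, 4.1] 0.82
side slot_mid [573.0, -21.8, 73.5] 0.57
side lever_top [564.3, -17.3, 106.1] 0.55
side pot_mid [520.8, 88.9, 96.2] 0.72
side dish_mid [687.0, 23.4, 77.3] 0.63
side light_base [642.2, 7.9, -0.7] 0.9
```

View pics/w7.png

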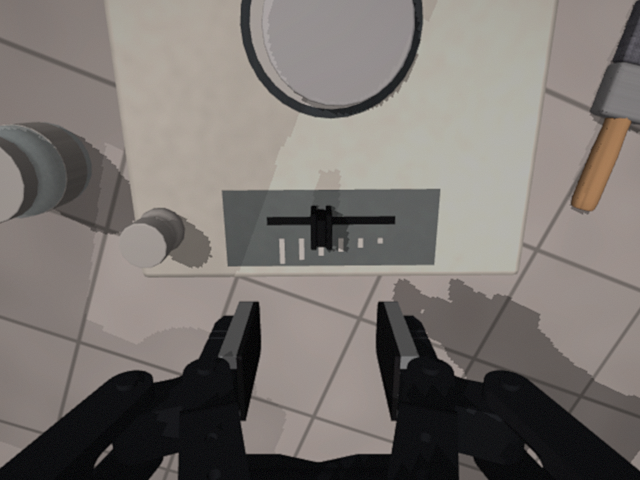

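The marks are at columns 380, 361, 341, 321, 301 and 282, and the lever at 321 sits on the fourth mark, which is click 3. The dish, pot, jar and brush haven't moved, and the gripper is clear.

```bash
python3 -c "
from bench import *
print(hand_in())"
```

```text
the job is handed in; nothing more can be done
None
```

I pushed the lever to its low stop, then up click by click into the third rest without gripping it or going past, and handed in at about 19 s with the arm clear and the other items unmoved.

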